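# Sort handed mounting brackets into bins

## Task

Sort the two red steel mounting brackets by handedness: put the left-hand one in the blue bin and the right-hand one in the yellow bin, each standing upright on the bin's floor as it stands on the bench now. They are mirror images: look down on a bracket with its long upright plate pointing away from you and the end with the flat foot nearest you; the foot sticks out to the left on a left-hand bracket and to the right on a right-hand one.

Things in the scene. Friction and masses are not known exactly. Their poses are not given: they have to be found in the camera images.
- left_bracket: The left-hand bracket: red steel, about 0.25 kg, standing, any yaw. Upright plate x -50 to 50, y -5 to 5, z 0 to 45 mm, grippable across its 10 mm thickness from above (12 mm holes only near its ends); flat foot, 8 mm thick, at its -x end on one side only: x -50 to -4, y 5 to 51 mm. Origin: underside, middle of the plate; x along the plate away from the foot end, z up. Foot end nearest you, the foot is on the left.
- right_bracket: The right-hand bracket: red steel, about 0.25 kg, standing, any yaw. Upright plate x -50 to 50, y -5 to 5, z 0 to 45 mm, grippable across its 10 mm thickness from above (12 mm holes only near its ends); flat foot, 8 mm thick, at its -x end on one side only: x -50 to -4, y -51 to -5 mm. Origin: underside, middle of the plate; x along the plate away from the foot end, z up. Foot end nearest you, the foot is on the right.
- blue_bin: Blue open-topped plastic bin, fixed to the bench: 190 mm long (x), 150 mm wide (y), 55 mm high outside, walls and floor 4 mm thick. Origin: centre of its underside, on the bench top; z up; the -x end has a blank white card in a holder. For the left-hand bracket.
- yellow_bin: Yellow open-topped plastic bin, fixed to the bench: 190 mm long (x), 150 mm wide (y), 55 mm high outside, walls and floor 4 mm thick. Origin: centre of its underside, on the bench top; z up; the -x end has a blank white card in a holder. For the right-hand bracket.

How it is judged:
At the end, for the whole second after the job is handed in: The left-hand bracket stands in the blue bin and the right-hand bracket in the yellow bin: each bracket's origin within 90 mm (bin x) and 70 mm (bin y) of the bin's centre and less than 16 mm above the bin's underside, upright within 0.2 rad (11 degrees), and at rest (under 20 mm/s) (x of left_bracket in the frame of blue_bin between -0.09 and 0.09 m and y of left_bracket in the frame of blue_bin between -0.07 and 0.07 m and z of left_bracket in the frame of blue_bin between -0.005 and 0.016 m and angle between each of left_bracket, right_bracket's own z axis and vertical below 0.2 rad and linear speed of each of left_bracket, right_bracket below 0.02 m/s and x of right_bracket in the frame of yellow_bin between -0.09 and 0.09 m and y of right_bracket in the frame of yellow_bin between -0.07 and 0.07 m and z of right_bracket in the frame of yellow_bin between -0.005 and 0.016 m); the robot touches nothing.
It also fails if it takes over 54 s, if anything falls off the work surface, if the arm or the gripper's body presses on something with over 40 N, if the wrist force passes 120 N, or if a joint passes its speed limit or range.

## Robot

A 6-joint arm with a two-finger parallel gripper is mounted at the origin on a cart in front of the work surface, level with it; the furniture and walls round the work are solid. World frame = base frame: x ahead of the robot, y to its left, z up, the work surface at z = 0. Lengths are in m, angles in rad, forces in N, time in s.
With the tool pointing down it reaches from about 0.225 to 0.875 m from the base axis. Payload 3.4 kg.
Tool frame: the origin (TCP) lies on the mounting face of the last link; the fingertips stand 173 mm ahead of it and the grasp point (between the pads) lies 155 mm ahead of it; x points along the fingers, z is the direction in which the jaws open and shut, and the axes are right-handed (so a half turn about x gives the same grasp; the last joint's range is limited). The gripper opens to 85 mm and grips with 20 to 120 N. Pads are 22 mm wide; open, the fingers measure 114 mm over their backs; the gripper's body (76 mm by 85 mm) begins 54 mm behind the grasp point. The pads swing forward as they close: fully open they stand 13 mm farther back than shut.
Start: joints at [-0.121, 0.276, 1.505, -0, 1.361, -0.121], TCP at [0.575, -0, 0.405] pointing down, gripper open.
Joint ranges: [-2.89, 2.89], [-0.75, 2.08], [0.22, 2.7], [-1.18, 4.32], [0.11, 2.71], [-2.7, 2.7]. Speed limits (rad/s): [2.57, 2.57, 3.14, 3.14, 3.14, 3.14].

## Interface

Orientations are given as a rotation vector (axis times angle).
In Python, from bench import env, imaging, workorder gives the robot as it stands.
- The arm moves only by the tool jog_arm, never from a script. Its argument "increments" is a list of rows, each a list of 3 entries, a list of its own where there are three numbers: the shift along the tool's x, y, z in m, then the turn about the tool's x in degrees, then the closure, from 0 (fully open) to 1 (shut). A call has 1 to 20 rows; each row is the pose to reach, as a shift and turn from the pose commanded when the call began, along the tool's axes at that moment; what a row does not reach only later rows make up. A row lasts 1/10 s, in which the tool goes at most 50 mm and 8.59 degrees, less where a joint would pass 70% of its speed; a pose out of reach is approached as far as the arm can. A call with a gripper value outside its range is refused whole. The fingers move at their own pace and stop on an object; the grip force is fixed at half the most. Time passes only in rows, so rows that repeat a pose let the fingers close. It gives the time, the measured TCP pose, the force and the opening at its end, in the units of the state.
- env.get_state(): the state, without advancing time (a new reading comes with each control period).
- imaging.get_image(name): name is "scene" or "side" or "wrist"; returns the picture (384x512x3 uint8, red, green, blue); there is no depth.
- imaging.camera_params(name): a dict with "fx", "fy", "cx", "cy" (pixels), "world_from_camera" (4x4, takes a point from camera to world coordinates). Camera axes: x right, y up, looking along -z (the intrinsics and any distortion apply to the point x, -y, -z); pixel columns grow to the right and rows downward; lengths in m; the calibration is good to about 2 mm. The wrist camera is an equidistant fisheye: a pixel r from the principal point sees the ray r / f radians off the axis. A picture is of the moment at which its call begins: read the wrist's pose just before it. camera_params takes no time and is no camera call; for the wrist camera it gives the pose at the moment of the call.
- workorder.close_job(): hands the job in, once; it reports no verdict.
The state is a dict: "clock": time; "joints": joint angles; "joint_velocities": joint speeds; "tau": joint torques, N m; "tool_pos": TCP position; "eef_rot": TCP orientation; "ft_force": force on the tool from outside, world axes, zero at the start; "ft_torque": the same for the moment, N m; "finger_gap": finger opening in m.
Only numpy, scipy, OpenCV 4.12 (cv2) and the standard library are available. Lean on these libraries where they do the work, as an engineer would, in place of code of your own. Each camera call takes 0.05 s, during which the arm holds its last target.

## Working session

There is one attempt and no reset: what is moved stays moved. The work goes in short steps, Python scripts to look and compute and a tool call to move; the robot and the scene stay as the last step left them, time stands still between calls to the robot, and variables do not carry over. Pictures are saved under pics/ and viewed, and the job is handed in when it is done.

Besides the shell and the picture viewer there is one more tool, called after "Emit:" as name(argument=value, ...) on one line, values as JSON. jog_arm: Moves the arm, as the interface text tells. Its arguments: {"type":"object","properties":{"increments":{"type":"array","items":{"type":"array"}}},"required":["increments"]}

```bash
mkdir -p pics; python3 - <<'E'
from bench import env, imaging
import cv2,numpy as np
np.set_printoptions(precision=4,suppress=True)
print(env.get_state())
for n in ["scene","wrist"]:
    print(n,imaging.camera_params(n))
    im=imaging.get_image(n)
    cv2.imwrite(f"pics/{n}0.png",im[:,:,::-1])
    print(im.shape)
E
```

```text
{'clock': 0.0, 'joints': array([-0.121 ,  0.2766,  1.5061,  0.    ,  1.3607, -0.121 ]), 'joint_velocities': array([ 0.0003,  0.0008, -0.0006, -0.0012,  0.0002, -0.    ]), 'tau': array([  0.0006, -41.6768, -24.5809,  -0.0002,   0.0111,   0.    ]), 'tool_pos': array([0.5748, 0.    , 0.4038]), 'eef_rot': array([0.0002, 1.5726, 0.0002]), 'ft_force': array([-0.3294,  0.167 , -0.1386]), 'ft_torque': array([-0.0188, -0.0056,  0.0234]), 'finger_gap': 0.08573168278085641}
scene {'fx': 364.85145265349666, 'fy': 364.85145265349666, 'cx': 252.4721709758963, 'cy': 195.65215004667618, 'world_from_camera': array([[ 0.8284,  0.2754, -0.4877,  0.056 ],
       [-0.56  ,  0.395 , -0.7282, -0.6627],
       [-0.0079,  0.8764,  0.4815,  0.4757],
       [ 0.    ,  0.    ,  0.    ,  1.    ]])}
(384, 512, 3)
wrist {'fx': 297.3186396354542, 'fy': 297.3186396354542, 'cx': 255.45454880615802, 'cy': 191.148708713466, 'world_from_camera': array([[ 1.    , -0.0003,  0.0018,  0.5744],
       [-0.0002,  0.9619,  0.2733,  0.0696],
       [-0.0018, -0.2733,  0.9619,  0.3745],
       [ 0.    ,  0.    ,  0.    ,  1.    ]])}
(384, 512, 3)
```

View pics/scene0.png

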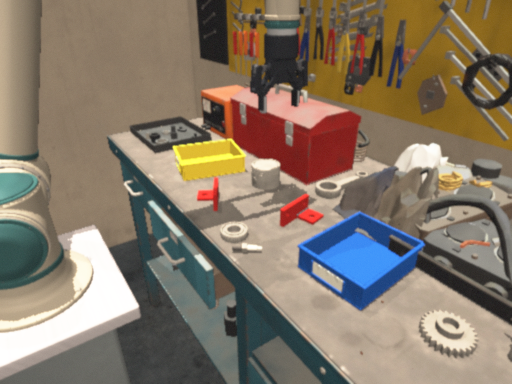

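View pics/wrist0.png

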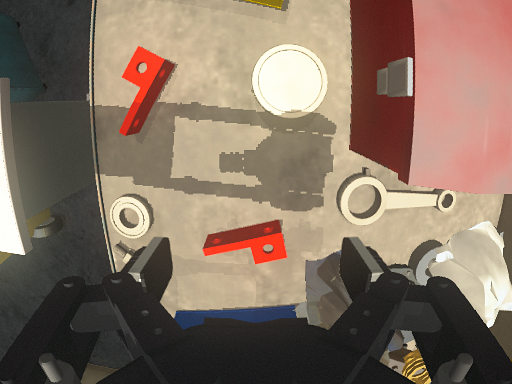

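```bash
python3 - <<'E'
import cv2,numpy as np
w=cv2.imread("pics/wrist0.png"); s=cv2.imread("pics/scene0.png")
a=cv2.resize(w[35:145,105:195],None,fx=5,fy=5,interpolation=cv2.INTER_CUBIC)
b=cv2.resize(w[210:275,190:300],None,fx=7,fy=7,interpolation=cv2.INTER_CUBIC)
cv2.imwrite("pics/a.png",a);cv2.imwrite("pics/b.png",b)
cv2.imwrite("pics/c.png",cv2.resize(s[130:310,160:430],None,fx=2.9,fy=2.9,interpolation=cv2.INTER_CUBIC))
E
```

```text
(no output)
```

View pics/a.png

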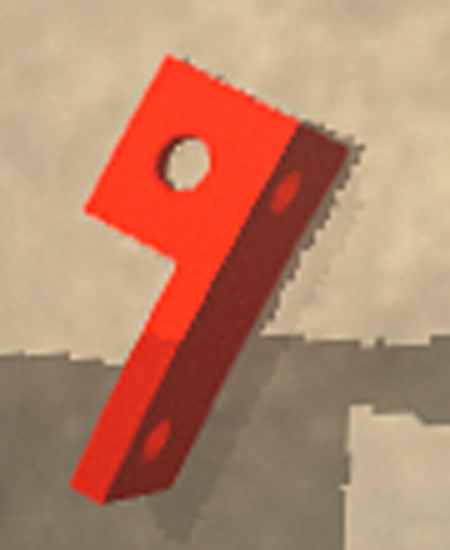

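View pics/b.png

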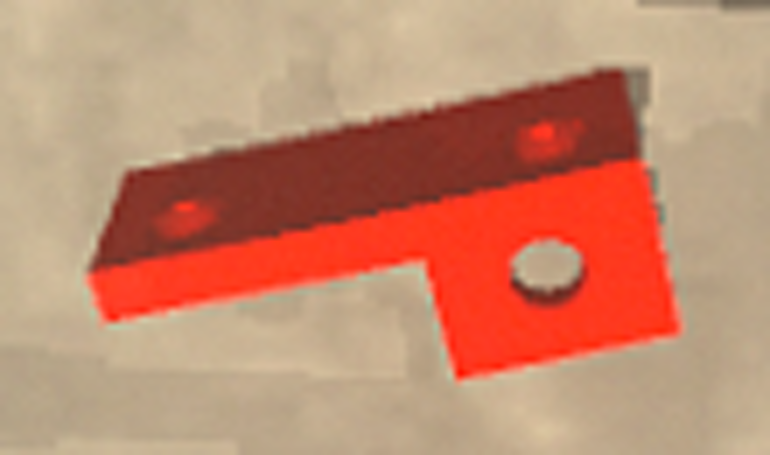

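View pics/c.png

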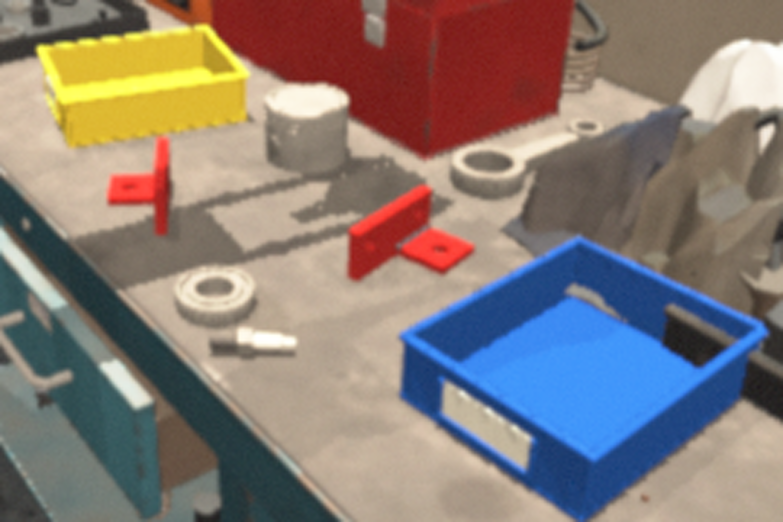

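```bash
cat > h.py <<'E'
import numpy as np,cv2
from scipy.optimize import least_squares
from bench import env,imaging
np.set_printoptions(precision=4,suppress=True)
def proj(P,c,fish):
    T=np.linalg.inv(c["world_from_camera"]); q=P@T[:3,:3].T+T[:3,3]
    x,y,z=q[:,0],-q[:,1],-q[:,2]
    if fish:
        r=np.hypot(x,y); th=np.arctan2(r,z); k=th/r
    else: k=1/z
    return np.c_[c["cx"]+c["fx"]*x*k, c["cy"]+c["fy"]*y*k]
def place(M,p):
    c,s=np.cos(p[2]),np.sin(p[2])
    return np.c_[p[0]+c*M[:,0]-s*M[:,1],p[1]+s*M[:,0]+c*M[:,1],M[:,2]+p[3]]
def fit(M,px,c,fish,p0,fixz=None):
    M=np.array(M,float)/1000; px=np.array(px,float)
    def f(p):
        q=np.r_[p[:3],fixz if fixz is not None else p[3]]
        return (proj(place(M,q),c,fish)-px).ravel()
    b=None
    for y in np.linspace(-3,3,7):
        p=list(p0[:2])+[y]+([0] if fixz is None else [])
        r=least_squares(f,p)
        if b is None or r.cost<b.cost: b=r
    return b
E
python3 - <<'E'
from h import *
w=imaging.camera_params("wrist"); s=imaging.camera_params("scene")
A=np.array([(105,503),(72,485),(300,125),(350,150),(172,488),(168,57),(85,210)])/5+[105,35]-.4
MA=[(50,5,45),(50,-5,45),(-50,5,45),(-50,5,0),(50,5,0),(-50,-51,8),(-4,-51,8)]
B=np.array([(88,272),(105,322),(642,158),(127,172),(622,68),(680,332),(458,380)])/7+[190,210]-.4
MB=[(50,-5,45),(50,5,45),(-50,-5,45),(50,-5,0),(-50,-5,0),(-50,51,8),(-4,51,8)]
for n,M,P in(("A",MA,A),("B",MB,B)):
    for fz in (None,0.):
        r=fit(M,P,w,True,(.5,0),fz); print(n,r.x,np.degrees(r.x[2]),np.abs(r.fun).max(),r.fun.reshape(-1,2)[:3].ravel())
bl=np.array([(402,335),(578,240),(765,328),(590,460),(585,520)])/2.9+[160,130]-.3
MBl=[(-95,75,55),(95,75,55),(95,-75,55),(-95,-75,55),(-95,-75,0)]
ye=np.array([(38,45),(207,28),(248,70),(68,105),(72,145),(245,118)])/2.9+[160,130]-.3
MY=[(-95,75,55),(95,75,55),(95,-75,55),(-95,-75,55),(-95,-75,0),(95,-75,0)]
for n,M,P in(("bl",MBl,bl),("ye",MY,ye)):
    for fz in (None,0.):
        r=fit(M,P,s,False,(.5,0),fz); print(n,r.x,np.degrees(r.x[2]),r.fun.reshape(-1,2))
E
```

```text
A [ 0.441   0.0896 -2.1146 -0.0019] -121.15786304916715 0.388875048862829 [-0.19    0.1268 -0.1158 -0.1682 -0.1452 -0.1059]
A [ 0.4417  0.0895 -2.1144] -121.14426659786446 0.3857821217169146 [-0.2737  0.3665 -0.2363  0.0504 -0.0217 -0.3089]
B [ 0.5573 -0.092   3.372   0.0005] 193.2011862897311 0.36535987606168874 [ 0.1689  0.1853  0.0628 -0.079  -0.1788  0.2083]
B [ 0.5573 -0.0922 -2.9112] -166.79674127036614 0.3359054618053392 [ 0.2301  0.1768  0.1204 -0.0974 -0.2342  0.221 ]
bl [ 0.5508 -0.302   0.0939 -0.0046] 5.378549911737577 [[ 0.7345 -0.0336]
 [-0.0801 -0.2473]
 [-0.3578  0.0941]
 [ 1.194  -1.5634]
 [-1.522   1.7705]]
bl [ 0.5463 -0.3052  0.0944] 5.411553502501591 [[ 0.1251 -0.3092]
 [-0.1425 -0.7868]
 [ 0.2113 -0.2455]
 [ 1.2593 -1.4342]
 [-1.5078  2.1555]]
ye [ 0.5377  0.3032 -0.2364 -0.0035] -13.544347610238818 [[ 0.8964  0.9377]
 [-1.0423 -0.7333]
 [-0.3926  0.5661]
 [-0.4542 -2.2213]
 [ 0.026   1.0767]
 [ 0.959   0.4543]]
ye [ 0.5342  0.2962 -0.2352] -13.47464811777283 [[ 0.6068  0.8033]
 [-0.9432 -0.9363]
 [-0.1124  0.4524]
 [-0.6405 -2.2366]
 [-0.1408  1.1984]
 [ 1.235   0.465 ]]
```

Emit:
jog_arm(increments=[[[0.02,-0.015,-0.003],8.5,0],[[0.04,-0.03,-0.006],17,0],[[0.06,-0.045,-0.009],25.5,0],[[0.08,-0.06,-0.012],34,0],[[0.1,-0.075,-0.015],42.5,0],[[0.12,-0.0915,-0.015],51,0],[[0.12,-0.0915,-0.015],59.5,0],[[0.12,-0.0915,-0.015],68,0],[[0.12,-0.0915,-0.015],76.8,0],[[0.12,-0.0915,-0.015],76.8,0],[[0.12,-0.0915,-0.015],76.8,0],[[0.12,-0.0915,-0.015],76.8,0],[[0.12,-0.0915,-0.015],76.8,0]])

```text
clock: 1.4
tool_pos: [0.56, -0.0914, 0.2847]
eef_rot: [1.037, 1.31, -1.037]
ft_force: [-0.1, 0.7, -0.3]
finger_gap: 0.0852
```

```bash
python3 - <<'E'
from h import *
from scipy.spatial.transform import Rotation as R
s=env.get_state();print(s["tool_pos"],s["joints"]);print(R.from_rotvec(s["eef_rot"]).as_matrix())
c=imaging.camera_params("wrist");im=imaging.get_image("wrist");cv2.imwrite("pics/w1.png",im[:,:,::-1])
np.save("c1.npy",c,allow_pickle=True)
E
```

```text
[ 0.56   -0.0914  0.2847] [-0.2845  0.3565  1.7032 -0.      1.0819  1.0546]
[[ 0.0001  0.9733  0.2297]
 [-0.      0.2297 -0.9733]
 [-1.      0.0001  0.    ]]
```

View pics/w1.png

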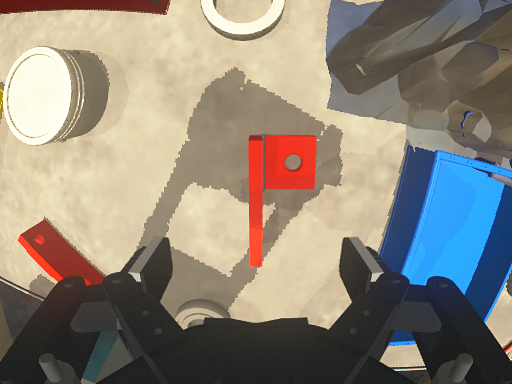

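Emit:
jog_arm(increments=[[[0.025,0,0],0,0],[[0.05,0,0],0,0],[[0.07,0,0],0,0],[[0.085,0,0],0,0],[[0.098,0,0],0,0],[[0.098,0,0],0,0],[[0.098,0,0],0,0.5],[[0.098,0,0],0,1],[[0.098,0,0],0,1],[[0.098,0,0],0,1],[[0.098,0,0],0,1],[[0.098,0,0],0,1],[[0.098,0,0],0,1],[[0.098,0,0],0,1],[[0.098,0,0],0,1]])

```text
clock: 2.95
tool_pos: [0.5602, -0.0915, 0.1873]
eef_rot: [1.038, 1.309, -1.037]
ft_force: [-1.2, 0.5, 6.0]
finger_gap: 0.009
```

Emit:
jog_arm(increments=[[[-0.01,0,0],0,1],[[-0.03,0,0],0,1],[[-0.06,0,0],0,1],[[-0.09,0,0],0,1],[[-0.12,0,0],0,1],[[-0.12,0,0],0,1],[[-0.12,0,0],0,1]])

```text
clock: 3.65
tool_pos: [0.5597, -0.0914, 0.3068]
eef_rot: [1.038, 1.309, -1.038]
ft_force: [-0.1, 0.3, -2.7]
finger_gap: 0.0093
```

```bash
python3 - <<'E'
from h import *
s=env.get_state();print(s["tool_pos"],s["finger_gap"],s["ft_force"])
c=imaging.camera_params("wrist");im=imaging.get_image("wrist");cv2.imwrite("pics/w2.png",im[:,:,::-1])
np.save("c2.npy",c,allow_pickle=True)
E
```

```text
[ 0.5597 -0.0914  0.3068] 0.009329428657346945 [-0.0891  0.3264 -2.6855]
```

View pics/w2.png

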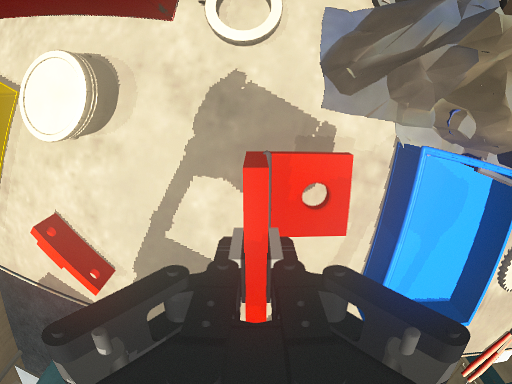

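Emit:
jog_arm(increments=[[[0,-0.006,0.02],1,1],[[0,-0.014,0.05],2,1],[[0,-0.023,0.08],3,1],[[0,-0.032,0.11],4,1],[[0,-0.04,0.14],5,1],[[0,-0.049,0.17],7,1],[[0,-0.057,0.197],8,1],[[0,-0.057,0.197],8,1],[[0,-0.057,0.197],8,1],[[0,-0.057,0.197],8,1]])

```text
clock: 4.7
tool_pos: [0.5491, -0.2953, 0.3053]
eef_rot: [1.143, 1.255, -1.142]
ft_force: [-0.6, -0.3, -2.9]
finger_gap: 0.0093
```

```bash
python3 - <<'E'
from h import *
s=env.get_state();print(s["tool_pos"],s["finger_gap"],s["ft_force"])
c=imaging.camera_params("wrist");im=imaging.get_image("wrist");cv2.imwrite("pics/w3.png",im[:,:,::-1])
np.save("c3.npy",c,allow_pickle=True)
im=imaging.get_image("scene");cv2.imwrite("pics/s3.png",im[:,:,::-1])
E
```

```text
[ 0.5491 -0.2953  0.3053] 0.00928483765498694 [-0.5506 -0.264  -2.8972]
```

View pics/w3.png

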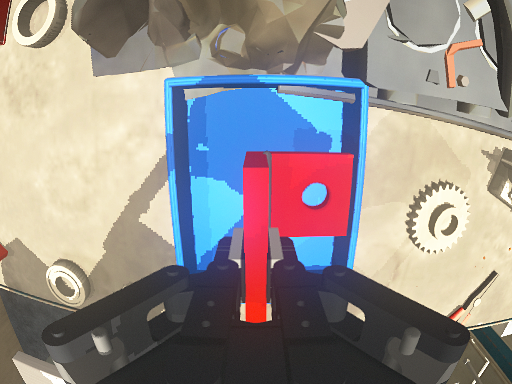

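View pics/s3.png

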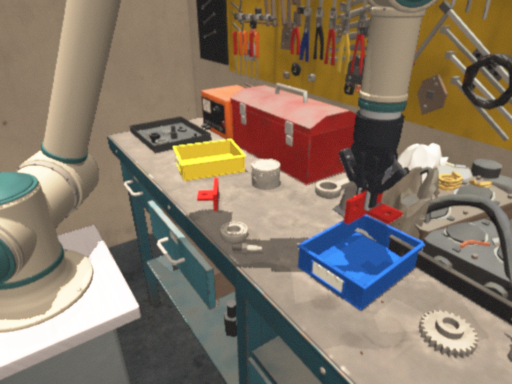

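```bash
cat >> h.py <<'E'
def unproj(px,c,z):
    px=np.atleast_2d(px).astype(float); u=(px-[c["cx"],c["cy"]])/c["fx"]
    r=np.hypot(u[:,0],u[:,1]); 
    d=np.c_[u[:,0]/r*np.sin(r),-u[:,1]/r*np.sin(r),-np.cos(r)]
    T=c["world_from_camera"]; d=d@T[:3,:3].T; o=T[:3,3]
    return o+d*((z-o[2])/d[:,2])[:,None]
E
python3 - <<'E'
from h import *
c=np.load("c3.npy",allow_pickle=True).item()
P=unproj([(165,79),(368,81),(178,265),(351,270)],c,.055);print(P)
print(np.linalg.norm(P[0]-P[1]))
a=(P[0]-P[1])[:2];a/=np.linalg.norm(a); x=np.array([a[1],-a[0]]);print("yaw",np.degrees(np.arctan2(x[1],x[0])), "center",(P[0]+P[1])[:2]/2-.095*x)
for i in(2,3): print((P[i][:2]-((P[0]+P[1])[:2]/2-.095*x))@a)
# bin floor at z 4: corners
print(unproj([(190,95),(340,93)],c,.004))
E
```

```text
[[ 0.6357 -0.2183  0.055 ]
 [ 0.6496 -0.3715  0.055 ]
 [ 0.4817 -0.2327  0.055 ]
 [ 0.4897 -0.3854  0.055 ]]
0.15380693195675707
yaw 5.17078360183651 center [ 0.5481 -0.3035]
0.07647847357738626
-0.07633125729366645
[[ 0.6256 -0.2273  0.004 ]
 [ 0.6409 -0.3641  0.004 ]]
```

Emit:
jog_arm(increments=[[[0.03,0,0],0,1],[[0.06,0,0],0,1],[[0.08,0,0],0,1],[[0.095,0,0],0,1],[[0.105,0,0],0,1],[[0.11,0,0],0,1],[[0.112,0,0],0,1],[[0.113,0,0],0,1],[[0.113,0,0],0,1],[[0.113,0,0],0,1]])

```text
clock: 5.8
tool_pos: [0.5497, -0.2965, 0.1944]
eef_rot: [1.142, 1.249, -1.142]
ft_force: [-0.4, 0.4, -2.0]
finger_gap: 0.0092
```

Emit:
jog_arm(increments=[[[0.001,0,0],0,1],[[0.002,0,0],0,1],[[0.003,0,0],0,1],[[0.003,0,0],0,1],[[0.003,0,0],0,1],[[0.003,0,0],0,1]])

```text
clock: 6.4
tool_pos: [0.5495, -0.2964, 0.1913]
eef_rot: [1.142, 1.25, -1.142]
ft_force: [-1.8, 1.2, 5.8]
finger_gap: 0.0092
```

Emit:
jog_arm(increments=[[[0,0,0],0,0.8],[[0,0,0],0,0.7],[[0,0,0],0,0.6],[[0,0,0],0,0.6],[[0,0,0],0,0.6],[[0,0,0],0,0.6]])

```text
clock: 7.0
tool_pos: [0.5495, -0.2963, 0.1906]
eef_rot: [1.142, 1.251, -1.142]
ft_force: [0.4, 0.2, 0.7]
finger_gap: 0.034
```

Released; now up, and look.

Emit:
jog_arm(increments=[[[-0.01,0,0],0,0.6],[[-0.03,0,0],0,0.6],[[-0.06,0,0],0,0.6],[[-0.1,0,0],0,0.6],[[-0.14,0,0],0,0.4],[[-0.16,0,0],0,0],[[-0.16,0,0],0,0],[[-0.16,0,0],0,0]])

```text
clock: 7.8
tool_pos: [0.5492, -0.2961, 0.3512]
eef_rot: [1.142, 1.25, -1.142]
ft_force: [-0.6, 0.7, -0.5]
finger_gap: 0.0854
```

```bash
python3 - <<'E'
from h import *
from scipy.spatial.transform import Rotation as R
s=env.get_state();print(s["tool_pos"],s["finger_gap"],s["ft_force"],s["joints"])
print(R.from_rotvec(s["eef_rot"]).as_matrix())
im=imaging.get_image("wrist");cv2.imwrite("pics/w4.png",im[:,:,::-1])
E
```

```text
[ 0.5492 -0.2961  0.3512] 0.08540933129029496 [-0.5932  0.7144 -0.5185] [-0.6059  0.3809  1.482   0.      1.2779  0.8741]
[[ 0.0007  0.9959  0.0906]
 [-0.0004  0.0906 -0.9959]
 [-1.      0.0006  0.0005]]
```

View pics/w4.png

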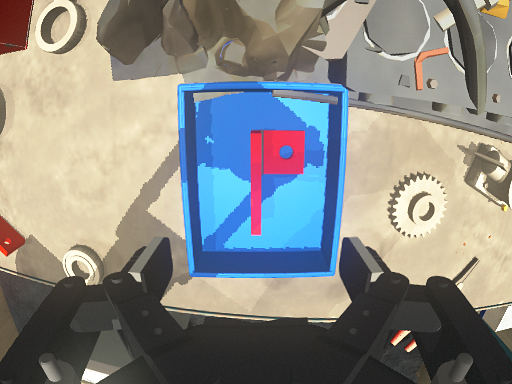

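Emit:
jog_arm(increments=[[[0,-0.004,-0.02],-3,0],[[0,-0.009,-0.05],-7,0],[[0,-0.014,-0.08],-11,0],[[0,-0.02,-0.115],-16,0],[[0,-0.027,-0.15],-21,0],[[0,-0.033,-0.185],-26,0],[[0,-0.039,-0.22],-31,0],[[0,-0.046,-0.255],-36,0],[[0,-0.052,-0.29],-41,0],[[0.01,-0.058,-0.325],-45,0],[[0.025,-0.064,-0.36],-49,0],[[0.045,-0.069,-0.385],-52,0],[[0.06,-0.0706,-0.396],-53.6,0],[[0.066,-0.0706,-0.396],-53.6,0],[[0.066,-0.0706,-0.396],-53.6,0],[[0.066,-0.0706,-0.396],-53.6,0],[[0.066,-0.0706,-0.396],-53.6,0]])

```text
clock: 9.55
tool_pos: [0.444, 0.0909, 0.2852]
eef_rot: [0.428, 1.527, -0.428]
ft_force: [-0.0, -0.6, -0.2]
finger_gap: 0.0854
```

```bash
python3 - <<'E'
from h import *
from scipy.spatial.transform import Rotation as R
s=env.get_state();print(s["tool_pos"],s["finger_gap"],s["ft_force"],s["joints"])
print(R.from_rotvec(s["eef_rot"]).as_matrix())
im=imaging.get_image("wrist");cv2.imwrite("pics/w5.png",im[:,:,::-1])
E
```

```text
[0.444  0.0909 0.2852] 0.08542289938799785 [-0.0213 -0.6343 -0.2089] [ 0.0484  0.2003  1.939  -0.0003  1.001   0.5946]
[[ 0.0014  0.5193  0.8546]
 [-0.0001  0.8546 -0.5193]
 [-1.      0.0006  0.0012]]
```

View pics/w5.png

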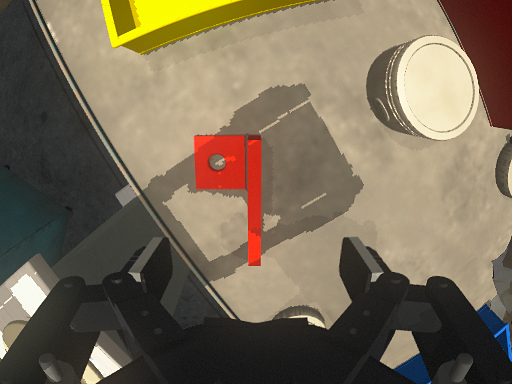

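Emit:
jog_arm(increments=[[[0.025,0,0],0,0],[[0.05,0,0],0,0],[[0.07,0,0],0,0],[[0.085,0,0],0,0],[[0.098,0,0],0,0],[[0.098,0,0],0,0],[[0.098,0,0],0,0.5],[[0.098,0,0],0,1],[[0.098,0,0],0,1],[[0.098,0,0],0,1],[[0.098,0,0],0,1],[[0.098,0,0],0,1],[[0.098,0,0],0,1],[[0.098,0,0],0,1],[[0.098,0,0],0,1]])

```text
clock: 11.1
tool_pos: [0.4435, 0.0917, 0.1872]
eef_rot: [0.427, 1.528, -0.426]
ft_force: [-1.0, 0.3, 5.2]
finger_gap: 0.009
```

Emit:
jog_arm(increments=[[[-0.01,0,0],0,1],[[-0.03,0,0],0,1],[[-0.06,0,0],0,1],[[-0.09,0,0],0,1],[[-0.12,0,0],0,1],[[-0.12,0.02,-0.002],7,1],[[-0.12,0.045,-0.005],14,1],[[-0.12,0.07,-0.008],21,1],[[-0.12,0.1,-0.011],29,1],[[-0.12,0.13,-0.015],37,1],[[-0.12,0.16,-0.018],45,1],[[-0.12,0.185,-0.021],53,1],[[-0.12,0.205,-0.023],61,1],[[-0.12,0.219,-0.025],68,1],[[-0.12,0.219,-0.025],72.4,1],[[-0.12,0.219,-0.025],72.4,1],[[-0.12,0.219,-0.025],72.4,1],[[-0.12,0.219,-0.025],72.4,1]])

```text
clock: 12.9
tool_pos: [0.5351, 0.2915, 0.3065]
eef_rot: [1.381, 1.088, -1.382]
ft_force: [0.2, -0.0, -3.2]
finger_gap: 0.0089
```

```bash
python3 - <<'E'
from h import *
from scipy.spatial.transform import Rotation as R
s=env.get_state();print(s["tool_pos"],s["finger_gap"],s["ft_force"],s["joints"])
print(R.from_rotvec(s["eef_rot"]).as_matrix())
c=imaging.camera_params("wrist");im=imaging.get_image("wrist");cv2.imwrite("pics/w6.png",im[:,:,::-1])
np.save("c6.npy",c,allow_pickle=True)
E
```

```text
[0.5351 0.2915 0.3065] 0.008852480056090363 [ 0.1687 -0.0394 -3.1965] [ 0.3848  0.3941  1.5794 -0.0001  1.169   2.1922]
[[-0.0008  0.9721 -0.2344]
 [-0.0004 -0.2344 -0.9721]
 [-1.     -0.0006  0.0006]]
```

View pics/w6.png

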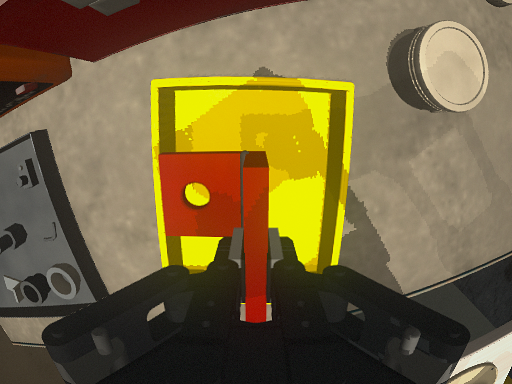

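```bash
python3 - <<'E'
from h import *
c=np.load("c6.npy",allow_pickle=True).item()
P=unproj([(152,81),(354,82),(161,262),(339,270)],c,.055)
a=(P[0]-P[1])[:2];print(np.linalg.norm(a));a/=np.linalg.norm(a); x=np.array([a[1],-a[0]]);C=(P[0]+P[1])[:2]/2-.095*x
print("yaw",np.degrees(np.arctan2(x[1],x[0])), "center",C)
for i in(2,3): print((P[i][:2]-C)@a)
t=env.get_state()["tool_pos"][:2]-C; print("tcp in bin",t@x,t@a)
E
```

```text
0.15385149258746408
yaw -13.979758727139886 center [0.5332 0.2947]
0.08038661101990333
-0.07741947330762766
tcp in bin 0.00261886565760198 -0.0025977002377360853
```

Emit:
jog_arm(increments=[[[0.03,0,0.005],0,1],[[0.06,0,0.005],0,1],[[0.08,0,0.005],0,1],[[0.095,0,0.005],0,1],[[0.105,0,0.005],0,1],[[0.11,0,0.005],0,1],[[0.112,0,0.005],0,1],[[0.113,0,0.005],0,1],[[0.113,0,0.005],0,1],[[0.114,0,0.005],0,1],[[0.114,0,0.005],0,1]])

```text
clock: 14.05
tool_pos: [0.5343, 0.2871, 0.1931]
eef_rot: [1.382, 1.087, -1.381]
ft_force: [0.9, -0.5, -2.8]
finger_gap: 0.0092
```

Emit:
jog_arm(increments=[[[0.001,0,0],0,1],[[0.0015,0,0],0,1],[[0.002,0,0],0,1],[[0.002,0,0],0,1],[[0.002,0,0],0,1]])

```text
clock: 14.55
tool_pos: [0.5342, 0.2871, 0.1912]
eef_rot: [1.382, 1.087, -1.382]
ft_force: [-1.6, -0.3, 3.0]
finger_gap: 0.0091
```

Contact is light (3 N). Releasing and retreating.

Emit:
jog_arm(increments=[[[0,0,0],0,0.8],[[0,0,0],0,0.7],[[0,0,0],0,0.6],[[0,0,0],0,0.6],[[0,0,0],0,0.6],[[0,0,0],0,0.6],[[-0.01,0,0],0,0.6],[[-0.03,0,0],0,0.6],[[-0.06,0,0],0,0.6],[[-0.1,0,0],0,0.6],[[-0.14,0,0],0,0.4],[[-0.16,0,0],0,0],[[-0.16,0,0],0,0],[[-0.16,0,0],0,0]])

```text
clock: 15.95
tool_pos: [0.5339, 0.287, 0.3512]
eef_rot: [1.382, 1.087, -1.381]
ft_force: [-0.4, -0.0, -0.2]
finger_gap: 0.0855
```

```bash
python3 - <<'E'
from h import *
s=env.get_state();print(s["tool_pos"],s["finger_gap"],s["ft_force"],s["joints"])
im=imaging.get_image("wrist");im2=imaging.get_image("scene")
c=imaging.camera_params("wrist")
cv2.imwrite("pics/w7.png",im[:,:,::-1]);cv2.imwrite("pics/s7.png",cv2.resize(im2[130:310,160:430,::-1],None,fx=2.9,fy=2.9,interpolation=cv2.INTER_CUBIC))
E
```

```text
[0.5339 0.287  0.3512] 0.08549448475711359 [-0.3533 -0.0031 -0.25  ] [ 0.3785  0.355   1.5232 -0.0001  1.2626  2.1866]
```

View pics/w7.png

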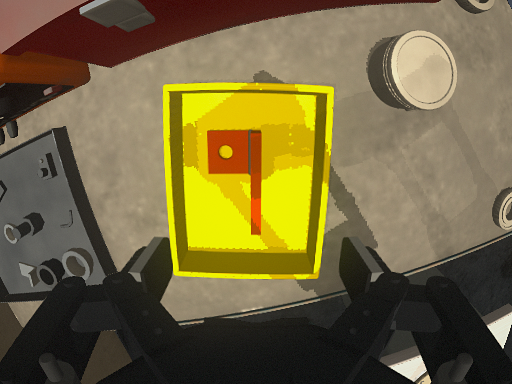

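View pics/s7.png

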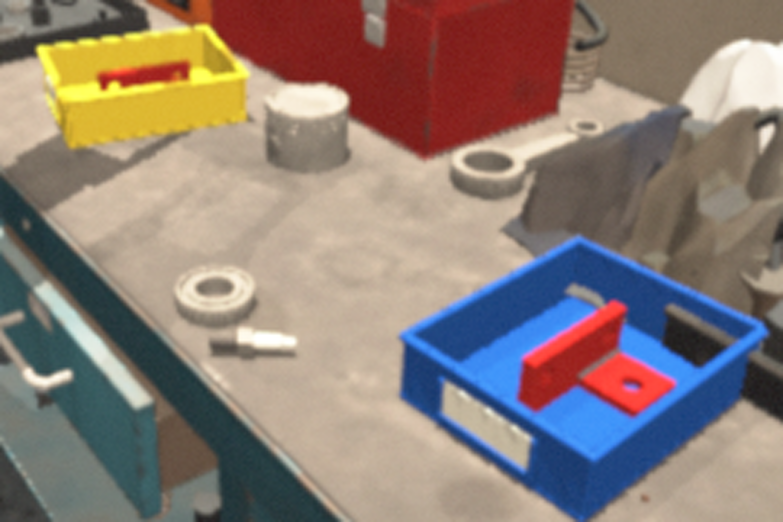

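Both brackets stand upright on the bin floors: in the wrist view the right-hand one is at about (235,175) inside the yellow rim, and in the scene view the left-hand one is in the blue bin. The arm is clear, so I'm handing in.

```bash
python3 -c "
from bench import workorder
print(workorder.close_job())"
```

```text
the job is handed in; nothing more can be done
None
```

Both brackets are sorted: the left-hand one is in the blue bin and the right-hand one is in the yellow bin. I handed the job in at about 16 s of the 54 s allowed; the hand-in reports no verdict.

- **Handedness:** I read it from the first wrist picture. The bracket models fitted that picture to within 0.4 px.
- **Placing:** Each bracket was gripped across its plate and lowered until the wrist force showed light floor contact (about 6 N for blue, 3 N for yellow). I then opened the fingers only partway and lifted clear.
- **Last checks:** The final pictures show both brackets standing upright, clear of the bin walls. From the arm's position at release I put each within about 10 mm of its bin's centre. The arm was 160 mm above the release height, with the gripper open and almost no force on it. I judged upright and at rest by eye; I did not measure tilt or speed.
- **Disagreements:** My first estimate of the yellow bin, from the scene camera, was about 5 mm off the wrist camera's, so I used the wrist one. From the wrist camera both bin rims measured about 154 mm wide instead of 150 mm, well inside the clearance.

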